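# Hang the stub pail on its hook

## Robot

A 7-joint arm with a two-finger parallel gripper is mounted at the origin on the work surface. World frame = base frame: x ahead of the robot, y to its left, z up, the work surface at z = 0. Lengths are in m, angles in degrees, forces in N, time in s.
With the tool pointing down it reaches from about 0.4 to 0.9 m from the base axis. Payload 5.5 kg.
Tool frame: the origin (TCP) lies midway between the tips of the shut fingers; the grasp point (between the pads) lies 19 mm behind it (bot.pinch_z is the distance from the TCP to the grasp point, in m); z points along the fingers, y is the line along which they close (so a half turn about z gives the same grasp; the last joint's range is limited). The gripper opens to 85 mm and grips with 20 to 120 N. Pads are 22 mm wide; open, the fingers measure 114 mm over their backs; the gripper's body (76 mm by 85 mm) begins 54 mm behind the grasp point. The pads swing forward as they close: fully open they stand 13 mm farther back than shut.
Start: joints at [86.643, 28.699, -24.465, 88.831, 12.651, 65.22, -12.049], TCP at [0.206, -0.617, 0.231] pointing down, gripper open.
Joint ranges: [-164.97, 164.97], [-17.58, 116.51], [-87.97, 89.64], [11.32, 138.91], [-80.73, 260.73], [10.89, 115.49], [-147.41, 147.41]. Speed limits (degrees/s): [147.25, 147.25, 180, 180, 180, 180, 180].

## Interface

Orientations are given as a 3x3 rotation matrix whose columns are the frame's x, y, z axes.
In Python, from bench import bot, optics, get_state gives the robot as it stands (bot), with the cameras (optics) and the readings as plain functions.
- The arm moves only by the tool nudge_tcp, called after "Call:" as a command line: name --pt "numbers of a row" for each row, then --argument value for the rest. Schema: {"type":"object","properties":{"offsets":{"type":"array","items":{"type":"array","items":{"type":"number"},"minItems":4,"maxItems":4},"minItems":1,"maxItems":20},"finger_gap":{"type":"number"},"squeeze":{"type":"number"},"only":{"type":"string"},"quiet":{"type":"boolean"},"lines":{"type":"string"}},"required":["offsets"],"additionalProperties":false}. offsets is a list of rows, 1 to 20 of them, each of 4 numbers: dx, dy, dz in m, then a turn about the tool's z in degrees; each row shifts and turns the commanded pose from where the row before left it, along the tool's axes as they then stand; what a row does not reach is not made up. A row lasts 1/12 s, in which the tool goes at most 0.0417 m and 7.16 degrees, less where a joint would pass 70% of its speed; a pose out of reach is approached as far as the arm can. finger_gap is the opening from 0.0 (shut) to 1.0 (fully open), set as the call begins (left out keeps the last). The fingers move at their own pace and stop on an object; squeeze is the grip in N (left out, the last holds). Time passes only in rows, so rows that do not move let the fingers close. The tool returns the time, the measured TCP pose, the force, the opening and the grip force at its end. only (a regular expression) keeps the lines of the reply that match it, lines (a string "A,B") keeps lines A to B, and quiet returns only ok. Input that does not fit is refused with a message, and nothing moves.
- get_state(): the state, without advancing time (a new reading comes with each control period).
- optics.camera(name): name is "scene" or "top"; returns the picture (400x640x3 uint8, red, green, blue); there is no depth.
- optics.calibration(name): a dict with "vertical_fov" (degrees; the focal length in pixels is half the picture's height over the tangent of half this angle, whatever the lens; pixels are square), "cx", "cy" (the principal point, pixels), "dist" ([k1, k2, p1, p2, k3] as OpenCV has them; the pictures are not rectified), "T" (4x4, takes a point from camera to world coordinates). Camera axes: x right, y down, z forward; pixel columns grow to the right and rows downward; lengths in m; the calibration is good to about 2 mm. A picture is of the moment at which its call begins. calibration takes no time and is no camera call.
- bot.sign_off(): hands the job in; it is judged then, once.
The state is a dict: "clock": time; "qpos": joint angles; "joint_vel": joint speeds; "joint_efforts": joint torques, N m; "tcp_pos": TCP position; "tcp_rot": TCP orientation; "ft_force": force on the tool from outside, world axes, zero at the start; "torque": the same for the moment, N m; "finger_gap": opening from 0.0 (shut) to 1.0 (fully open); "grasp_force": force on a finger pad.
Only numpy, scipy, OpenCV 4.12 (cv2) and the standard library are available. Lean on these libraries where they do the work, as an engineer would, in place of code of your own. Each camera call takes 0.05 s, during which the arm holds its last target. There are 200 camera calls.

## Task

With the small steel pail still standing on the bench, swing its flat-lying bail up until it stands upright; then lift the pail by the bail and hang it on the two-pronged hook of the stand, with the bail lying in both prongs, lowering it right onto the hook before you let go. Keep the pail from tipping so that the electrode stubs in it do not spill, leave it hanging still and straight, and leave the other things on the bench alone.

Things in the scene. Friction and masses are not known exactly. Their poses are not given: they have to be found in the camera images.
- pail: loose round open steel pail standing on the bench, 95 mm high, 90 mm across the foot, 110 mm across the rim, 0.35 to 0.65 kg in all, electrode stubs inside (part of it). Origin at the centre of its underside, z up. The bail turns on ears 82 mm above the origin, on an axis along the pail's y. At the start it lies level towards the pail's -x, the robot's side
- bail (a joint): angle of the bail: 0 lying level towards the pail's -x, pi/2 upright, pi level towards +x. Almost no friction: it falls back if let go. A stirrup of 6 mm round steel wire: arms 124 mm apart and, 115 mm from the ears' axis, a straight cross piece 104 mm long whose middle 44 mm is a round black grip sleeve, 12 mm in diameter, that turns on the wire
- bail_grip (a point): middle of the grip sleeve, on its axis, 115 mm from the ears' axis: with the bail level, 82 mm above the bench and 60 mm outside the pail's rim; with it upright, 197 mm above the pail's underside. Its y axis runs along the sleeve
- stand: fixed steel stand with a two-pronged hook. Origin on the bench straight below the hook's seat, z up; the prongs point along its -x, roughly to the robot. A 22 mm post, 269 mm high, stands 110 mm behind the seat (+x) on a 10 mm foot plate that reaches from 30 to 160 mm behind the seat and 85 mm to either side
- hook_seat (a point): where the middle of the grip sleeve lies once hung: 232 mm above the bench, midway between the prongs, axes as the stand's. The prongs are parallel 8 mm bars, 38 mm to either side (y), 68 mm clear between. Each has a trough here, flat from 10 mm behind to 10 mm before; behind it the prong runs level to a cross bar 110 mm back, its top 27 mm above this point
- prong_tip (a point): upturned end of the prong on the stand's +y side, 26 mm before the seat (-x), top 27 mm above it; the other is its mirror image. The bail's arms pass outside both prongs, the pail beneath: so the upright bail, square across the prongs, goes on from the front (-x), over the tips, then down. Sleeve and fingers come between the prongs. Hung, the pail is 35 mm above the bench
- magnet: a flat hexagonal welding magnet, 72 mm across corners, 22 mm thick, lying on the bench; origin at the centre of its underside
- angle_iron: a 140 mm offcut of 50 x 50 mm steel angle, one leg on the bench and the other standing 50 mm high; origin at the middle of its underside
- brush: a hand brush lying on the bench, lower than 50 mm; origin on its underside

How it is judged:
By the outcome, as a careful person would: the job done as asked, in the order asked, and still so for the second after the job is handed in, with the robot touching nothing.
It also fails if it takes over 64 s, if anything falls off the work surface, if the arm or the gripper's body presses on something with over 40 N, if the wrist force passes 120 N, or if a joint passes its speed limit or range.

## Working session

There is one attempt and no reset: what is moved stays moved. The work goes in short steps, Python scripts to look and compute and a tool call to move; the robot and the scene stay as the last step left them, time stands still between calls to the robot, and variables do not carry over. Pictures are saved under pics/ and viewed, at most 10 in all, crops included, and the job is handed in when it is done.

```bash
ls; mkdir -p pics; python3 - <<'E'
from bench import bot, optics, get_state
import cv2,numpy as np
np.set_printoptions(precision=4,suppress=True)
for n in("scene","top"):
    im=optics.camera(n); cv2.imwrite(f"pics/{n}0.png",im[:,:,::-1]); print(n,optics.calibration(n))
s=get_state();print(s['tcp_rot'],s['tcp_pos'],s['clock'],s['finger_gap'],bot.pinch_z)
E
```

```text
bench.py
pics
scene {'vertical_fov': 57.44255721031474, 'cx': 321.36639898731283, 'cy': 198.03114222802924, 'dist': array([-0.0723,  0.    ,  0.    ,  0.    ,  0.    ]), 'T': array([[-0.2526,  0.5841, -0.7714,  1.2429],
       [ 0.9676,  0.1511, -0.2025,  0.1883],
       [-0.0017, -0.7975, -0.6033,  0.7334],
       [ 0.    ,  0.    ,  0.    ,  1.    ]])}
top {'vertical_fov': 45.63298801856059, 'cx': 318.5748965356692, 'cy': 202.11774382443193, 'dist': array([-0.0165,  0.    ,  0.    ,  0.    ,  0.    ]), 'T': array([[-0.0143, -0.9954,  0.0944,  0.3856],
       [-0.9998,  0.0128, -0.0173,  0.0195],
       [ 0.0161, -0.0946, -0.9954,  1.7827],
       [ 0.    ,  0.    ,  0.    ,  1.    ]])}
[[ 0.9487  0.3163 -0.0005]
 [ 0.3163 -0.9487  0.0017]
 [ 0.0001 -0.0018 -1.    ]] [ 0.2053 -0.6161  0.2304] 0.1 1.001631808101686 0.0187
```

View pics/scene0.png

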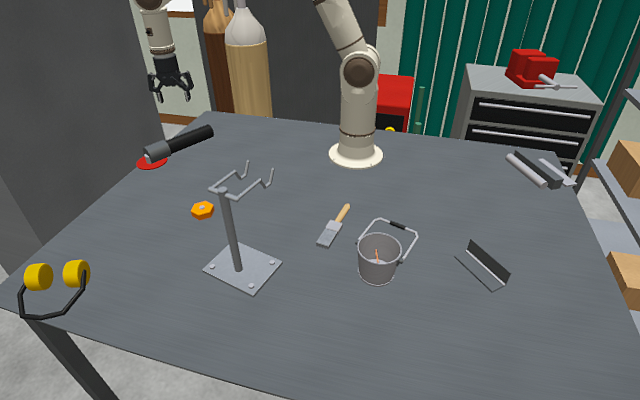

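View pics/top0.png

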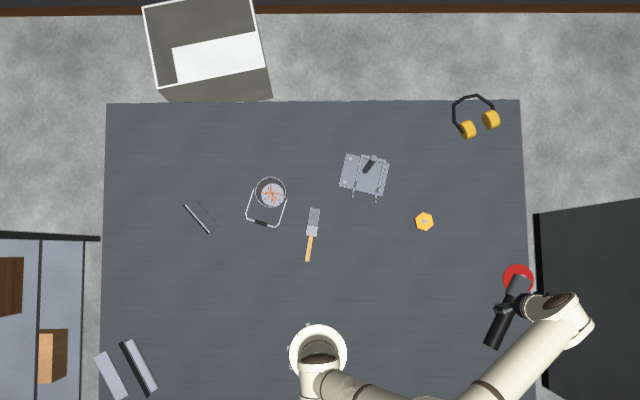

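The scene view shows the pail at about (378,258) with its sleeve at (398,226), and the stand's prong tips at about (248,162) and (272,170). In the top view the pail is at (270,192), the sleeve at (262,223) and the prong tips at about (352,198) and (377,202). I'll enlarge both.

```bash
python3 - <<'E'
import cv2,numpy as np
t=cv2.imread("pics/top0.png");s=cv2.imread("pics/scene0.png")
R=lambda im,x,y,w,h,k:cv2.resize(im[y:y+h,x:x+w],None,fx=k,fy=k,interpolation=cv2.INTER_CUBIC)
a=R(t,235,140,160,100,5); cv2.imwrite("pics/topc.png",a)
b=np.hstack([R(s,340,205,90,90,4.4),R(s,200,150,90,90,4.4)]); cv2.imwrite("pics/scenec.png",b); print(a.shape,b.shape)
E
```

```text
(500, 800, 3) (396, 792, 3)
```

View pics/topc.png

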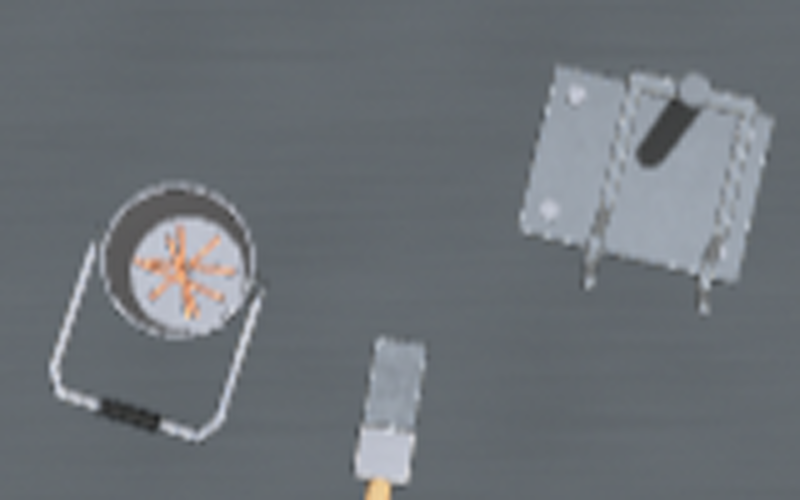

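View pics/scenec.png

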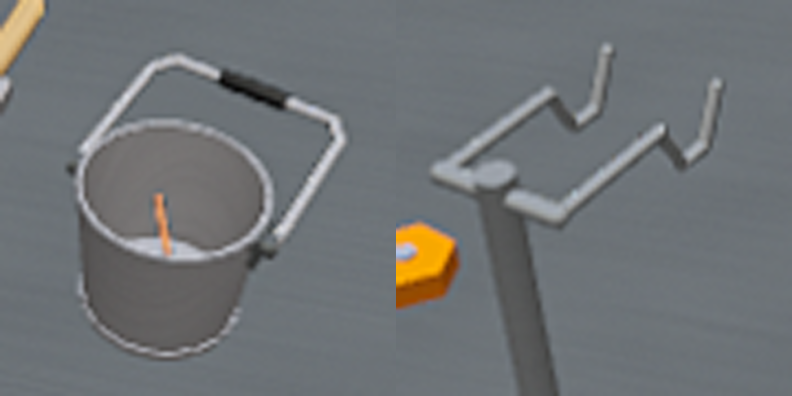

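The top crop shows the sleeve centre at (130,414), the rim centre at (179,260) and the prong tips at (589,288) and (705,312). In the scene crop the sleeve is at (254,88), the tips are at (211,48) and (320,83) in the right half, and the cross-bar corners are at (44,175) and (164,217). I'll fit the poses from these.

```bash
cat > h.py <<'E'
import numpy as np,cv2
from bench import bot, optics, get_state
from scipy.optimize import least_squares
np.set_printoptions(precision=4,suppress=True)
def proj(n,P):
    c=optics.calibration(n);f=200/np.tan(np.radians(c['vertical_fov']/2));W=np.linalg.inv(c['T'])
    K=np.array([[f,0,c['cx']],[0,f,c['cy']],[0,0,1]])
    return cv2.projectPoints(np.atleast_2d(np.float64(P)),cv2.Rodrigues(W[:3,:3])[0],W[:3,3],K,c['dist'])[0][:,0]
def place(p,L):
    L=np.atleast_2d(L);c,s=np.cos(p[2]),np.sin(p[2])
    return np.c_[p[0]+c*L[:,0]-s*L[:,1],p[1]+s*L[:,0]+c*L[:,1],L[:,2]]
def fit(obs,p0):
    r=lambda p:np.concatenate([(proj(n,place(p,l))-u).ravel() for n,l,u in obs])
    s=least_squares(r,p0);return s.x,r(s.x).reshape(-1,2)
def crop(x,y,k):return lambda u,v:np.array([x+(u+.5)/k-.5,y+(v+.5)/k-.5])
E
python3 - <<'E'
from h import *
t=crop(235,140,5);a=crop(340,205,4.4);b=crop(200,150,4.4)
p,r=fit([("top",[-.115,0,.082],t(130,414)),("top",[-.115,.022,.082],t(101,403)),("top",[-.115,-.022,.082],t(160,424)),("top",[0,0,.095],t(179,260)),
("scene",[-.115,0,.082],a(254,88)),("scene",[-.115,.022,.082],a(289,100)),("scene",[-.115,-.022,.082],a(220,77)),("scene",[0,0,.095],a(174,188))],[.6,.15,0])
print("pail",p[:2],np.degrees(p[2]));print(r)
q,r=fit([("top",[-.026,.038,.259],t(589,288)),("top",[-.026,-.038,.259],t(705,312)),("scene",[-.026,.038,.259],b(320,81)),("scene",[-.026,-.038,.259],b(211,46)),
("scene",[.11,.038,.255],b(164,217)),("scene",[.11,-.038,.255],b(44,175)),("scene",[0,.038,.226],b(291,161)),("scene",[0,-.038,.226],b(179,122)),("top",[.11,.038,.259],t(635,80)),("top",[.11,-.038,.259],t(755,105))],[.7,-.1,0])
print("stand",q[:2],np.degrees(q[2]));print(r)
print("sleeve",place(p,[[-.115,0,.082],[0,0,.197]]),"seat",place(q,[[0,0,.232],[-.055,0,.3]]))
E
```

```text
pail [0.5852 0.1627] -18.16272119833676
[[-0.1147  0.212 ]
 [-0.1772  0.5722]
 [-0.2493  0.0525]
 [-0.3269  0.0859]
 [-0.2087  0.4664]
 [-0.573   0.6588]
 [ 0.0578  0.0967]
 [-0.085  -0.2206]]
stand [ 0.5652 -0.1613] -13.764954017478189
[[ 0.5078 -1.3671]
 [ 0.2581 -0.8824]
 [-0.6493 -0.1958]
 [-0.8484  0.1198]
 [-0.6542  0.1132]
 [ 0.2894  0.0145]
 [ 0.9638 -1.8048]
 [ 1.6559 -1.1229]
 [ 0.3662 -0.2233]
 [-0.8802  0.0107]]
sleeve [[0.4759 0.1985 0.082 ]
 [0.5852 0.1627 0.197 ]] seat [[ 0.5652 -0.1613  0.232 ]
 [ 0.5118 -0.1482  0.3   ]]
```

Call:
nudge_tcp --pt "0 0 -0.0125 -6.7" --pt "0 0 -0.0125 -6.7" --pt "0 0 -0.0125 -6.7" --pt "0 0 -0.0125 -6.7" --pt "0 0 -0.0125 -6.7" --pt "0 0 -0.0125 -6.7" --pt "0 0 -0.0125 -6.6" --pt "0 0 -0.0125 -6.6" --finger_gap 0.4 --squeeze 40

```text
clock: 0.77
tcp_pos: [0.2054, -0.6163, 0.3313]
tcp_rot: [[0.306, 0.952, -0.0], [0.952, -0.306, 0.001], [0.001, -0.001, -1.0]]
ft_force: [-0.5, -1.0, -0.3]
finger_gap: 0.407
grasp_force: 0.0
```

Call:
nudge_tcp --pt "0.03 0.01 0 0" --pt "0.03 0.01 0 0" --pt "0.03 0.01 0 0" --pt "0.03 0.01 0 0" --pt "0.03 0.01 0 0" --pt "0.03 0 0 0" --pt "0.03 0 0 0" --pt "0.03 0 0 0" --pt "0.03 0 0 0" --pt "0.03 0 0 0" --pt "0.03 0 0 0" --pt "0.03 0 0 0" --pt "0.03 0 0 0" --pt "0.03 0 0 0" --pt "0.03 0 0 0" --pt "0.03 0 0 0" --pt "0.03 0 0 0" --pt "0.03 0 0 0" --pt "0.03 0 0 0" --pt "0.03 0 0 0"

```text
clock: 2.43
tcp_pos: [0.44, -0.0607, 0.3312]
tcp_rot: [[0.312, 0.95, -0.0], [0.95, -0.312, -0.001], [-0.001, 0.0, -1.0]]
ft_force: [0.9, -0.0, 0.2]
finger_gap: 0.4
grasp_force: 0.0
```

```bash
cat > st.py <<'E'
from h import *
import sys
s=get_state();R=s['tcp_rot'];p=np.array(s['tcp_pos']);print(p,"yaw_y",np.degrees(np.arctan2(R[1][1],R[0][1])),'tilt',R[:,2],s['ft_force'],s['finger_gap'],s['grasp_force'],s['clock'])
if len(sys.argv)>3: print("delta tool",np.array(R).T@(np.array([float(a) for a in sys.argv[1:4]])-p))
E
python3 st.py 0.4759 0.1985 0.16
```

```text
[ 0.44   -0.0607  0.3312] yaw_y -18.174862782811882 tilt [-0.0002 -0.001  -1.    ] [ 0.9346 -0.0447  0.2167] 0.399518941965608 0.0 2.4333
delta tool [ 0.2576 -0.0467  0.171 ]
```

Call:
nudge_tcp --pt "0.03 -0.005 0.015 0" --pt "0.03 -0.005 0.015 0" --pt "0.03 -0.005 0.015 0" --pt "0.03 -0.005 0.015 0" --pt "0.03 -0.005 0.02 0" --pt "0.03 -0.005 0.02 0" --pt "0.03 -0.005 0.02 0" --pt "0.03 -0.005 0.02 0" --pt "0.017 -0.007 0.03 0" --pt "0 0 0 0" --pt "0 0 0 0" --pt "0 0 0 0"

```text
clock: 3.43
tcp_pos: [0.4755, 0.1965, 0.1613]
tcp_rot: [[0.311, 0.95, -0.001], [0.95, -0.311, -0.0], [-0.001, -0.0, -1.0]]
ft_force: [0.5, -1.0, 1.1]
finger_gap: 0.399
grasp_force: 0.0
```

```bash
python3 st.py 0.4759 0.1985 0.063
python3 - <<'E'
from h import *
s=get_state();p=s['tcp_pos']
R=lambda im,x,y,w,h,k:cv2.resize(im[y:y+h,x:x+w],None,fx=k,fy=k,interpolation=cv2.INTER_CUBIC)
a=R(optics.camera("top"),225,160,80,80,5);b=R(optics.camera("scene"),340,185,100,100,4)
cv2.imwrite("pics/hover.png",np.hstack([a,b])[:,:,::-1]); print(proj("scene",p),proj("scene",[p[0],p[1],.082]))
E
```

```text
[0.4755 0.1965 0.1613] yaw_y -18.14456717011675 tilt [-0.0006 -0.0004 -1.    ] [ 0.5056 -0.996   1.1233] 0.39932191428299035 0.0 3.4333
delta tool [ 0.0021 -0.0003  0.0983]
[[400.1769 201.6386]] [[396.3848 224.869 ]]
```

View pics/hover.png

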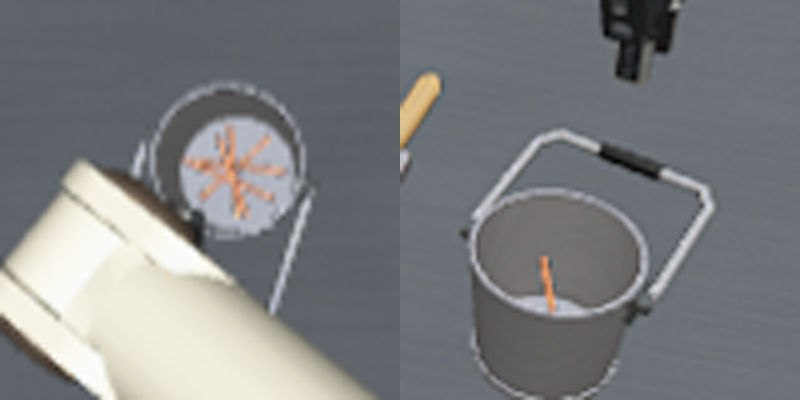

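The open fingers, at scene pixel (398,204), are right above the sleeve at (398,225), as predicted. I'll descend and close.

Call:
nudge_tcp --pt "0.002 0 0.015 0" --pt "0 0 0.015 0" --pt "0 0 0.015 0" --pt "0 0 0.015 0" --pt "0 0 0.01 0" --pt "0 0 0.01 0" --pt "0 0 0.01 0" --pt "0 0 0.008 0" --pt "0 0 0 0" --pt "0 0 0 0"

```text
clock: 4.37
tcp_pos: [0.476, 0.1987, 0.0631]
tcp_rot: [[0.312, 0.95, -0.001], [0.95, -0.312, -0.0], [-0.0, -0.0, -1.0]]
ft_force: [-0.1, 0.6, -0.1]
finger_gap: 0.399
grasp_force: 0.0
```

```bash
python3 st.py 0.4759 0.1985 0.063
```

```text
[0.476  0.1987 0.0631] yaw_y -18.15263452278864 tilt [-0.0005 -0.0001 -1.    ] [-0.1431  0.6391 -0.0636] 0.3993245641748076 0.0 4.3667
delta tool [-0.0002 -0.0001  0.0001]
```

Call:
nudge_tcp --pt "0 0 0 0" --pt "0 0 0 0" --pt "0 0 0 0" --pt "0 0 0 0" --pt "0 0 0 0" --pt "0 0 0 0" --pt "0 0 0 0" --pt "0 0 0 0" --finger_gap 0 --squeeze 40

```text
clock: 5.03
tcp_pos: [0.4765, 0.1987, 0.0634]
tcp_rot: [[0.312, 0.95, 0.001], [0.95, -0.312, 0.0], [0.0, 0.0, -1.0]]
ft_force: [2.4, -0.9, 0.3]
finger_gap: 0.119
grasp_force: 39.0
```

```bash
python3 st.py 0.4759 0.1985 0.063
```

```text
[0.4765 0.1987 0.0634] yaw_y -18.16516771135926 tilt [ 0.0006  0.0001 -1.    ] [ 2.3537 -0.9097  0.3035] 0.11896962837810836 38.978678584098816 5.0333
delta tool [-0.0003 -0.0005  0.0004]
```

Call:
nudge_tcp --pt "0 0.0006 -0.012 0" --pt "0 0.0019 -0.0119 0" --pt "0 0.0031 -0.0116 0" --pt "0 0.0043 -0.0112 0" --pt "0 0.0055 -0.0107 0" --pt "0 0 0 0" --pt "0 0 0 0"

```text
clock: 5.62
tcp_pos: [0.4909, 0.1942, 0.1216]
tcp_rot: [[0.312, 0.95, 0.001], [0.95, -0.312, 0.001], [0.001, 0.0, -1.0]]
ft_force: [-4.3, 1.6, 2.1]
finger_gap: 0.124
grasp_force: 39.4
```

```bash
python3 st.py 0.5852 0.1627 0.178
```

```text
[0.4909 0.1942 0.1216] yaw_y -18.186665742505234 tilt [ 0.0006  0.0006 -1.    ] [-4.3121  1.5784  2.1449] 0.12415232918371165 39.412824511528015 5.6167
delta tool [-0.0005  0.0995 -0.0564]
```

Call:
nudge_tcp --pt "0 -0.0015 0 0" --pt "0 0 0 0" --pt "0 0 0 0"

```text
clock: 5.87
tcp_pos: [0.4891, 0.1944, 0.1203]
tcp_rot: [[0.311, 0.95, -0.0], [0.95, -0.311, 0.0], [-0.0, -0.0, -1.0]]
ft_force: [-1.0, 1.3, 0.4]
finger_gap: 0.123
grasp_force: 39.3
```

```bash
python3 st.py 0.5852 0.1627 0.178
```

```text
[0.4891 0.1944 0.1203] yaw_y -18.133456068450123 tilt [-0.0004  0.0001 -1.    ] [-0.9947  1.2818  0.3532] 0.12284148341213753 39.29103970527649 5.8667
delta tool [-0.0002  0.1011 -0.0578]
```

Call:
nudge_tcp --pt "0 0.0065 -0.0101 0" --pt "0 0.0076 -0.0094 0" --pt "0 0.0085 -0.0085 0" --pt "0 0.0094 -0.0076 0" --pt "0 0.0101 -0.0065 0" --pt "0 0 0 0" --pt "0 0 0 0"

```text
clock: 6.45
tcp_pos: [0.5313, 0.181, 0.1645]
tcp_rot: [[0.313, 0.95, 0.002], [0.95, -0.313, 0.001], [0.001, 0.002, -1.0]]
ft_force: [-4.8, 0.7, 6.1]
finger_gap: 0.12
grasp_force: 40.0
```

```bash
python3 st.py 0.5852 0.1627 0.178
```

```text
[0.5313 0.181  0.1645] yaw_y -18.26110769797288 tilt [ 0.0019  0.0005 -1.    ] [-4.8207  0.6887  6.0665] 0.11951918918497013 40.04639446735382 6.45
delta tool [-0.0005  0.057  -0.0134]
```

Call:
nudge_tcp --pt "0 -0.0005 -0.002 0" --pt "0 0 0 0" --pt "0 0 0 0"

```text
clock: 6.7
tcp_pos: [0.5301, 0.1807, 0.1648]
tcp_rot: [[0.313, 0.95, 0.001], [0.95, -0.313, 0.0], [0.0, 0.001, -1.0]]
ft_force: [2.0, -0.6, -2.9]
finger_gap: 0.125
grasp_force: 39.2
```

```bash
python3 st.py 0.5852 0.1627 0.178
```

```text
[0.5301 0.1807 0.1648] yaw_y -18.223483781332764 tilt [ 0.0012  0.     -1.    ] [ 1.9998 -0.6088 -2.9395] 0.12485147105279279 39.182204604148865 6.7
delta tool [ 0.0002  0.058  -0.0131]
```

Call:
nudge_tcp --pt "0 0.0107 -0.0055 0" --pt "0 0.0112 -0.0043 0" --pt "0 0.0116 -0.0031 0" --pt "0 0 0 0" --pt "0 0.0115 -0.0019 0" --pt "0 0.012 -0.0006 0" --pt "0 0 0 0" --pt "0 0 0 0"

```text
clock: 7.37
tcp_pos: [0.5822, 0.1634, 0.1792]
tcp_rot: [[0.312, 0.95, -0.002], [0.95, -0.312, 0.0], [-0.001, -0.002, -1.0]]
ft_force: [0.0, -0.2, -6.1]
finger_gap: 0.12
grasp_force: 38.9
```

```bash
python3 st.py 0.5852 0.1627 0.178
python3 - <<'E'
from h import *
R=lambda im,x,y,w,h,k:cv2.resize(im[y:y+h,x:x+w],None,fx=k,fy=k,interpolation=cv2.INTER_CUBIC)
b=R(optics.camera("scene"),310,140,140,150,3.5)
cv2.imwrite("pics/up.png",b[:,:,::-1])
E
```

```text
[0.5822 0.1634 0.1792] yaw_y -18.197920660510967 tilt [-0.0019  0.0001 -1.    ] [ 0.0097 -0.1835 -6.1369] 0.1203497957445204 38.9294171333313 7.3667
delta tool [0.0002 0.0031 0.0012]
```

View pics/up.png

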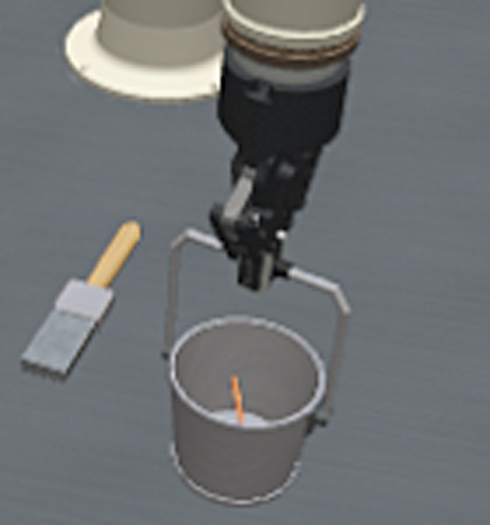

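The pail stands upright with the bail vertical; the rim centre is at scene pixel (381,246) and the gripper holds the sleeve. I'll lift gently.

Call:
nudge_tcp --pt "0 0 -0.001 0" --pt "0 0 -0.001 0" --pt "0 0 -0.002 0" --pt "0 0 -0.002 0" --pt "0 0 -0.003 0" --pt "0 0 -0.004 0" --pt "0 0 -0.006 0" --pt "0 0 -0.008 0" --pt "0 0 -0.01 0" --pt "0 0 -0.01 0" --pt "0 0 -0.01 0" --pt "0 0 -0.01 0" --pt "0 0 -0.01 0" --pt "0 0 -0.01 0" --pt "0 0 -0.008 0" --pt "0 0 -0.006 0" --pt "0 0 -0.004 0" --pt "0 0 -0.002 0" --pt "0 0 0 0" --pt "0 0 0 0" --squeeze 60

```text
clock: 9.08
tcp_pos: [0.5829, 0.1634, 0.2868]
tcp_rot: [[0.312, 0.95, -0.001], [0.95, -0.312, -0.0], [-0.0, -0.0, -1.0]]
ft_force: [0.3, -0.6, -6.4]
finger_gap: 0.12
grasp_force: 58.4
```

```bash
python3 - <<'E'
from h import *
q=[.5652,-.1613,np.radians(-13.765)]
print(place(q,[[-.08,0,.285]]))
E
python3 st.py 0.4875 -0.1423 .285
```

```text
[[ 0.4875 -0.1423  0.285 ]]
[0.5829 0.1634 0.2868] yaw_y -18.162483400581365 tilt [-0.0005 -0.0002 -1.    ] [ 0.26   -0.5735 -6.3999] 0.11964343903395801 58.363160490989685 9.0833
delta tool [-0.3202  0.0046  0.0019]
```

Call:
nudge_tcp --pt "-0.001 0 0 0" --pt "-0.002 0 0 0" --pt "-0.003 0 0 0" --pt "-0.004 0 0 0" --pt "-0.005 0 0 0" --pt "-0.006 0 0 0" --pt "-0.007 0 0 0" --pt "-0.008 0 0 0" --pt "-0.008 0 0 0" --pt "-0.008 0 0 0" --pt "-0.008 0 0 0" --pt "-0.008 0 0 0" --pt "-0.008 0 0 0" --pt "-0.008 0 0 0" --pt "-0.008 0 0 0" --pt "-0.008 0 0 0" --pt "-0.008 0 0 0" --pt "-0.008 0 0 0" --pt "-0.008 0 0 0" --pt "-0.008 0 0 0" --quiet true

```text
ok
```

Call:
nudge_tcp --pt "-0.008 0 0 0" --pt "-0.008 0 0 0" --pt "-0.008 0 0 0" --pt "-0.008 0 0 0" --pt "-0.008 0 0 0" --pt "-0.008 0 0 0" --pt "-0.008 0 0 0" --pt "-0.008 0 0 0" --pt "-0.008 0 0 0" --pt "-0.008 0 0 0" --pt "-0.008 0 0 0" --pt "-0.008 0 0 0" --pt "-0.008 0 0 0" --pt "-0.008 0 0 0" --pt "-0.008 0 0 0" --pt "-0.008 0 0 0" --pt "-0.008 0 0 0" --pt "-0.008 0 0 0" --pt "-0.008 0 0 0" --pt "-0.008 0 0 0"

```text
clock: 12.42
tcp_pos: [0.4918, -0.1146, 0.2872]
tcp_rot: [[0.312, 0.95, 0.0], [0.95, -0.312, -0.0], [-0.0, 0.0, -1.0]]
ft_force: [-0.1, 0.6, -5.5]
finger_gap: 0.115
grasp_force: 58.4
```

Call:
nudge_tcp --pt "-0.007 0 0 0" --pt "-0.006 0 0 0" --pt "-0.005 0 0 0" --pt "-0.004 0 0 0" --pt "-0.003 0 0 0" --pt "-0.002 0 0 0" --pt "-0.001 0 0 0" --pt "0 0 0 -0.4" --pt "0 0 0 -0.8" --pt "0 0 0 -1" --pt "0 0 0 -1" --pt "0 0 0 -0.8" --pt "0 0 0 -0.4" --pt "0 0 0 0" --pt "0 0 0 0" --pt "0 0 0 0"

```text
clock: 13.75
tcp_pos: [0.4834, -0.1405, 0.2872]
tcp_rot: [[0.238, 0.971, 0.0], [0.971, -0.238, -0.0], [0.0, 0.0, -1.0]]
ft_force: [-0.7, 1.2, -5.9]
finger_gap: 0.115
grasp_force: 58.4
```

```bash
python3 st.py 0.4875 -0.1423 .285
python3 - <<'E'
from h import *
R=lambda im,x,y,w,h,k:cv2.resize(im[y:y+h,x:x+w],None,fx=k,fy=k,interpolation=cv2.INTER_CUBIC)
b=R(optics.camera("scene"),190,100,130,130,4);a=R(optics.camera("top"),320,145,70,130,4)
cv2.imwrite("pics/pre.png",np.hstack([b,a])[:,:,::-1])
E
```

```text
[ 0.4834 -0.1405  0.2872] yaw_y -13.766690797881811 tilt [ 0. -0. -1.] [-0.737   1.1652 -5.9106] 0.11512234554499082 58.41376841068268 13.75
delta tool [-0.0008  0.0045  0.0022]
```

View pics/pre.png

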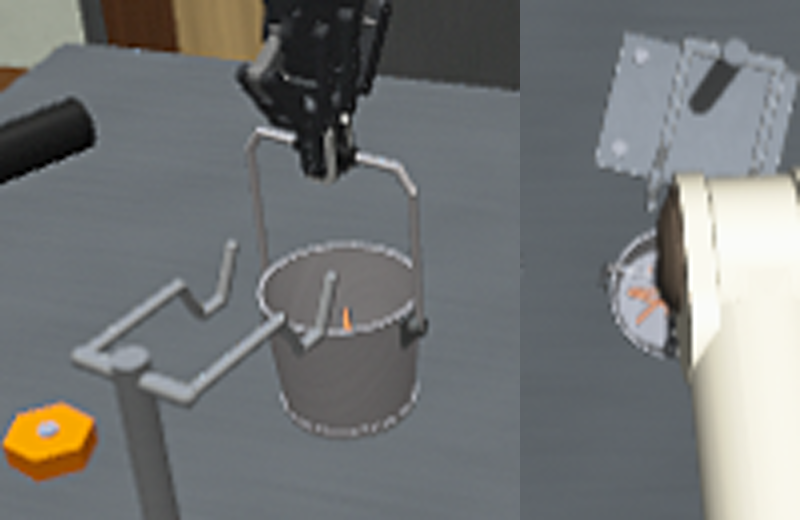

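```bash
python3 - <<'E'
from h import *
b=crop(190,100,4)
q,r=fit([("scene",[-.026,.038,.258],b(331,276)),("scene",[-.026,-.038,.258],b(233,244)),
("scene",[.11,.038,.255],b(188,396)),("scene",[.11,-.038,.255],b(85,357)),("scene",[0,.038,.225],b(301,345)),("scene",[0,-.038,.225],b(207,311))],[.56,-.16,-.24])
print(q[:2],np.degrees(q[2]));print(r)
s=get_state();p=s['tcp_pos'];R=np.array(s['tcp_rot'])
inv=lambda u:np.array(u)*4-[190*4,400]
for n,l in dict(tcp=[0,0,0],armL=[-.062,0,.0],armR=[.062,0,.0],earL=[-.062,0,.096],earR=[.062,0,.096],cL=[-.052,0,-.019],cR=[.052,0,-.019]).items():
    print(n,inv(proj("scene",p+R@l)))
E
```

```text
[ 0.5659 -0.1605] -14.051238360078235
[[-0.4628 -0.214 ]
 [-0.8566  0.0552]
 [-0.4679  0.6261]
 [-0.9479  0.6307]
 [ 2.0142 -0.9015]
 [ 0.8341 -0.6787]]
tcp [[327.2253 174.9905]]
armL [[248.6285 153.5064]]
armR [[410.283  197.7757]]
earL [[264.3649 277.9962]]
earR [[417.3691 326.1918]]
cL [[257.844  130.4349]]
cR [[394.9185 166.7532]]
```

The scene crop shows the prong tips at (233,244) and (331,276), and the pail hanging plumb in front of them. The refit agrees with the first one, with the seat at about (0.566, -0.161). I'll go in over the tips.

Call:
nudge_tcp --pt "0 0.001 0 0" --pt "0 0.001 0 0" --pt "0 0.002 0 0" --pt "0 0.002 0 0" --pt "0 0.003 0 0" --pt "0 0.003 0 0" --pt "0 0.004 0 0" --pt "0 0.004 0 0" --pt "0 0.005 0 0" --pt "0 0.005 0 0" --pt "0 0.005 0 0" --pt "0 0.005 0 0" --pt "0 0.005 0 0" --pt "0 0.005 0 0" --pt "0 0.005 0 0" --pt "0 0.005 0 0" --pt "0 0.005 0 0"

```text
clock: 15.27
tcp_pos: [0.547, -0.1561, 0.2872]
tcp_rot: [[0.238, 0.971, -0.0], [0.971, -0.238, 0.0], [0.0, -0.0, -1.0]]
ft_force: [-0.6, 0.6, -6.2]
finger_gap: 0.116
grasp_force: 58.4
```

Call:
nudge_tcp --pt "0 0.004 0 0" --pt "0 0.004 0 0" --pt "0 0.003 0 0" --pt "0 0.003 0 0" --pt "0 0.002 0 0" --pt "0 0.002 0 0" --pt "0 0.001 0 0" --pt "0 0.001 0 0" --pt "0 0 0 0" --pt "0 0 0 0" --pt "0 0 0 0" --pt "0 0 0 0" --pt "0 0 0 0" --pt "0 0 0 0" --pt "0 0 0 0"

```text
clock: 16.52
tcp_pos: [0.5659, -0.1607, 0.2872]
tcp_rot: [[0.238, 0.971, 0.0], [0.971, -0.238, -0.0], [-0.0, 0.0, -1.0]]
ft_force: [-0.2, 0.3, -5.8]
finger_gap: 0.122
grasp_force: 58.5
```

Call:
nudge_tcp --pt "0 0 0.001 0" --pt "0 0 0.002 0" --pt "0 0 0.003 0" --pt "0 0 0.004 0" --pt "0 0 0.005 0" --pt "0 0 0.005 0" --pt "0 0 0.005 0" --pt "0 0 0.005 0" --pt "0 0 0.005 0" --pt "0 0 0.004 0" --pt "0 0 0.003 0" --pt "0 0 0.002 0" --pt "0 0 0.001 0" --pt "0 0 0 0" --pt "0 0 0 0"

```text
clock: 17.77
tcp_pos: [0.5661, -0.1607, 0.2424]
tcp_rot: [[0.238, 0.971, 0.0], [0.971, -0.238, -0.0], [0.0, 0.0, -1.0]]
ft_force: [-0.3, 0.3, -5.1]
finger_gap: 0.117
grasp_force: 58.4
```

```bash
python3 st.py .566 -.161 .213
python3 - <<'E'
from h import *
R=lambda im,x,y,w,h,k:cv2.resize(im[y:y+h,x:x+w],None,fx=k,fy=k,interpolation=cv2.INTER_CUBIC)
b=R(optics.camera("scene"),190,110,130,130,4.5)
cv2.imwrite("pics/low.png",b[:,:,::-1])
E
```

```text
[ 0.5661 -0.1607  0.2424] yaw_y -13.760616609056529 tilt [ 0.0003 -0.     -1.    ] [-0.2714  0.3097 -5.1141] 0.11689705594269859 58.445382714271545 17.7667
delta tool [-0.0003  0.      0.0294]
```

View pics/low.png

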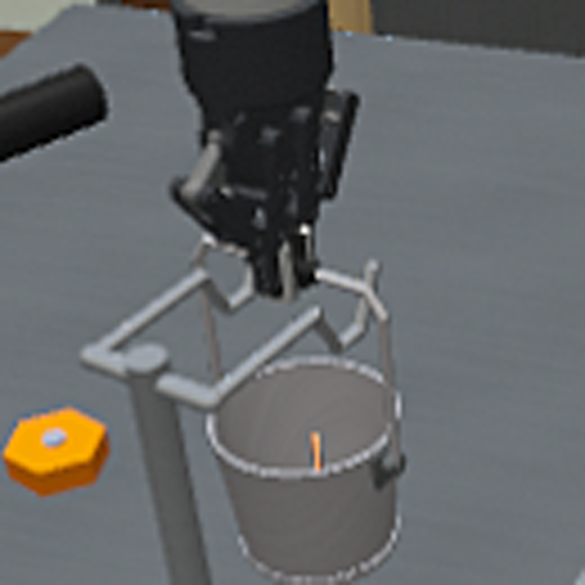

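The bail is over the prongs between the tips and the rising back parts, with the arms outside. The trough is at (340,347), below the wire at about (350,283). I'll lower slowly.

Call:
nudge_tcp --pt "0 0 0.001 0" --pt "0 0 0.002 0" --pt "0 0 0.003 0" --pt "0 0 0.004 0" --pt "0 0 0.004 0" --pt "0 0 0.004 0" --pt "0 0 0.003 0" --pt "0 0 0.002 0" --pt "0 0 0.001 0" --pt "0 0 0.001 0" --pt "0 0 0 0" --pt "0 0 0 0"

```text
clock: 18.82
tcp_pos: [0.566, -0.1607, 0.2173]
tcp_rot: [[0.238, 0.971, 0.0], [0.971, -0.238, -0.0], [0.0, 0.0, -1.0]]
ft_force: [0.0, 0.4, -7.1]
finger_gap: 0.12
grasp_force: 58.4
```

```bash
python3 st.py .566 -.161 .213
```

```text
[ 0.566  -0.1607  0.2173] yaw_y -13.759510276313115 tilt [ 0.0002 -0.     -1.    ] [ 0.0024  0.3717 -7.1308] 0.11977787931354135 58.44830811023712 18.8167
delta tool [-0.0003  0.0001  0.0043]
```

Call:
nudge_tcp --pt "0 0 0.001 0" --pt "0 0 0.001 0" --pt "0 0 0.001 0" --pt "0 0 0 0" --pt "0 0 0 0"

```text
clock: 19.23
tcp_pos: [0.5659, -0.1607, 0.2142]
tcp_rot: [[0.238, 0.971, 0.0], [0.971, -0.238, 0.0], [0.0, 0.0, -1.0]]
ft_force: [-0.1, -0.1, -5.3]
finger_gap: 0.117
grasp_force: 58.5
```

```bash
python3 st.py .566 -.161 .213
```

```text
[ 0.5659 -0.1607  0.2142] yaw_y -13.757981264639753 tilt [ 0.0001  0.     -1.    ] [-0.1222 -0.0662 -5.3106] 0.11672958199693724 58.48257601261139 19.2333
delta tool [-0.0003  0.0001  0.0012]
```

Call:
nudge_tcp --pt "0 0 0.001 0" --pt "0 0 0.0005 0" --pt "0 0 0 0" --pt "0 0 0 0" --only "tcp_pos|ft"

```text
tcp_pos: [0.5661, -0.1607, 0.2136]
ft_force: [-3.5, 0.5, 4.9]
```

Call:
nudge_tcp --pt "0 0 0.0005 0" --pt "0 0 0.0005 0" --pt "0 0 0 0" --pt "0 0 0 0" --only "tcp_pos|ft"

```text
tcp_pos: [0.5662, -0.1608, 0.2133]
ft_force: [-5.3, -0.8, 10.2]
```

Call:
nudge_tcp --pt "0 0 0.0005 0" --pt "0 0 0.0005 0" --pt "0 0 0 0" --pt "0 0 0 0" --only "tcp_pos|ft"

```text
tcp_pos: [0.5663, -0.1608, 0.2131]
ft_force: [-8.4, 0.2, 16.1]
```

Call:
nudge_tcp --pt "0 -0.001 -0.0015 0" --pt "0 -0.002 -0.001 0" --pt "0 -0.001 0 0" --pt "0 0 0 0" --pt "0 0 0 0" --only "tcp_pos|ft"

```text
tcp_pos: [0.5629, -0.1599, 0.2136]
ft_force: [1.7, -1.6, 2.3]
```

Call:
nudge_tcp --pt "0 0 0.001 0" --pt "0 0 0 0" --pt "0 0 0 0" --only "tcp_pos|ft"

```text
tcp_pos: [0.563, -0.1599, 0.2134]
ft_force: [0.0, 0.1, 6.6]
```

Call:
nudge_tcp --pt "0 0 0.001 0" --pt "0 0 0 0" --pt "0 0 0 0" --only "tcp_pos|ft"

```text
tcp_pos: [0.5631, -0.1599, 0.2132]
ft_force: [-1.7, -1.2, 13.2]
```

Call:
nudge_tcp --pt "0 0 0.0005 0" --pt "0 0 0 0" --pt "0 0 0 0" --only "tcp_pos|ft"

```text
tcp_pos: [0.5631, -0.1599, 0.2131]
ft_force: [-2.7, -1.1, 16.2]
```

Call:
nudge_tcp --pt "0 0 -0.001 0" --pt "0 0 -0.001 0" --pt "0 0 0 0" --pt "0 0 0 0" --only "tcp_pos|ft"

```text
tcp_pos: [0.563, -0.1599, 0.2135]
ft_force: [1.4, -1.1, 6.9]
```

Call:
nudge_tcp --pt "0 0 0 0" --pt "0 0 0 0" --pt "0 0 0 0" --pt "0 0 0 0" --pt "0 0 0 0" --pt "0 0 0 0" --pt "0 0 0 0" --pt "0 0 0 0" --finger_gap 0.45

```text
clock: 22.4
tcp_pos: [0.562, -0.1597, 0.2127]
tcp_rot: [[0.238, 0.971, -0.0], [0.971, -0.238, 0.0], [0.0, -0.0, -1.0]]
ft_force: [-0.9, 0.0, 0.1]
finger_gap: 0.454
grasp_force: 0.0
```

```bash
python3 - <<'E'
from h import *
R=lambda im,x,y,w,h,k:cv2.resize(im[y:y+h,x:x+w],None,fx=k,fy=k,interpolation=cv2.INTER_CUBIC)
b=R(optics.camera("scene"),190,110,130,130,4.5)
cv2.imwrite("pics/rel.png",b[:,:,::-1])
E
```

```text
(no output)
```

View pics/rel.png

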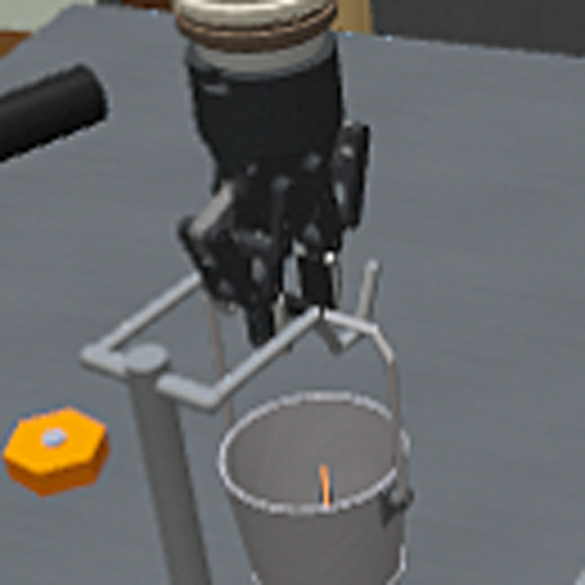

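The gripper is open, and the bail's wire comes out from behind the prong's kink at about (322,312), near the trough. I'll compare that with the projected position.

```bash
python3 - <<'E'
from h import *
q=[.566,-.161,np.radians(-13.9)]
for x in(-.01,-.003,.004,.012):
    print(x,(proj("scene",place(q,[[x,.03,.232],[x,.052,.232],[x,.062,.222],[x,.062,.117],[x,.022,.232]]))-[190,110]).round(2).ravel()*4.5)
E
```

```text
-0.01 [342.675 313.425 376.11  324.315 392.895 344.61  406.485 492.93  330.66
 309.51 ]
-0.003 [335.115 319.86  368.685 330.885 385.605 351.225 399.735 499.905 323.1
 315.9  ]
0.004 [327.51  326.34  361.17  337.5   378.18  357.975 392.895 506.925 315.45
 322.335]
0.012 [318.69  333.855 352.44  345.15  369.63  365.715 385.02  515.025 306.585
 329.805]
```

Call:
nudge_tcp --pt "0 0 0 0" --pt "0 0 -0.003 0" --pt "0 0 -0.005 0" --pt "0 0 -0.007 0" --pt "0 0 -0.01 0" --pt "0 0 -0.01 0" --pt "0 0 -0.01 0" --pt "0 0 -0.01 0" --pt "0 0 -0.015 0" --pt "0 0 -0.02 0" --pt "0 0 -0.02 0" --pt "0 0 -0.02 0" --pt "0 0 -0.02 0" --pt "0 -0.02 -0.02 0" --pt "0 -0.03 -0.02 0" --pt "0 -0.03 -0.01 0" --pt "0 -0.03 0 0" --pt "0 -0.03 0 0" --pt "0 -0.02 0 0" --pt "0 0 0 0"

```text
clock: 24.12
tcp_pos: [0.404, -0.1204, 0.4134]
tcp_rot: [[0.239, 0.971, -0.002], [0.971, -0.239, -0.007], [-0.007, -0.001, -1.0]]
ft_force: [1.1, 0.3, -0.2]
finger_gap: 0.452
grasp_force: 0.0
```

Call:
nudge_tcp --pt "-0.01 0 0 0" --pt "-0.03 0 0 0" --pt "-0.03 0 0 0" --pt "-0.03 0 0 0" --pt "-0.03 0 0 0" --pt "-0.02 0 0 0" --pt "0 0 0 0" --pt "0 0 0 0" --pt "0 0 0 0" --pt "0 0 0 0" --pt "0 0 0 0"

```text
clock: 25.03
tcp_pos: [0.3717, -0.2662, 0.4129]
tcp_rot: [[0.235, 0.972, 0.0], [0.972, -0.235, -0.0], [-0.0, 0.0, -1.0]]
ft_force: [0.4, 1.1, 0.1]
finger_gap: 0.45
grasp_force: 0.0
```

```bash
python3 - <<'E'
from h import *
R=lambda im,x,y,w,h,k:cv2.resize(im[y:y+h,x:x+w],None,fx=k,fy=k,interpolation=cv2.INTER_CUBIC)
b0=optics.camera("scene");a=R(optics.camera("top"),330,140,70,100,4)
b=R(b0,190,150,100,100,4);
cv2.imwrite("pics/hung.png",np.hstack([b,a])[:,:,::-1])
E
```

```text
(no output)
```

View pics/hung.png

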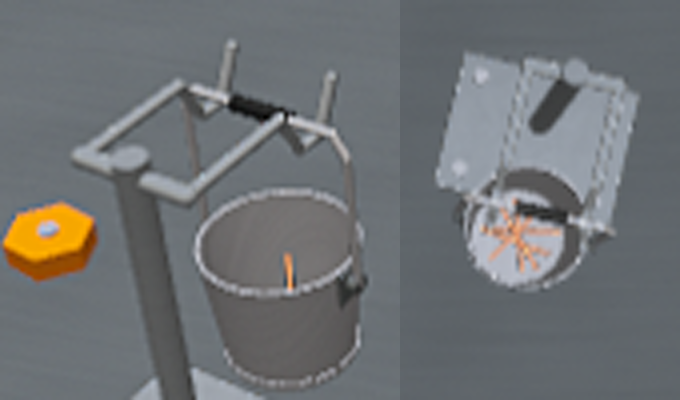

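The sleeve lies between the prongs at (261,109), the wire is in both troughs, and the pail hangs freely. I'll wait and check that it is still.

Call:
nudge_tcp --pt "0 0 0 0" --pt "0 0 0 0" --pt "0 0 0 0" --pt "0 0 0 0" --pt "0 0 0 0" --pt "0 0 0 0" --pt "0 0 0 0" --pt "0 0 0 0" --pt "0 0 0 0" --pt "0 0 0 0" --pt "0 0 0 0" --pt "0 0 0 0" --pt "0 0 0 0" --pt "0 0 0 0" --pt "0 0 0 0" --pt "0 0 0 0" --pt "0 0 0 0" --pt "0 0 0 0" --pt "0 0 0 0" --pt "0 0 0 0" --lines "1,1"

```text
clock: 26.8
```

```bash
python3 - <<'E'
from h import *
ims=[optics.camera("scene")[140:260,190:300].astype(int) for _ in range(14)]
print([int(abs(i-ims[0]).max()) for i in ims],[round(float(abs(i-ims[0]).mean()),2) for i in ims])
# pose of hung pail: rim centre & sleeve
b=crop(190,150,4)
s=least_squares(lambda p:(proj("scene",[p[0],p[1],.130])-b(280,243)).ravel(),[.56,-.16]);print("rim c",s.x)
s=least_squares(lambda p:(proj("scene",[p[0],p[1],.232])-b(261,109)).ravel(),[.56,-.16]);print("sleeve",s.x)
E
```

```text
[0, 7, 7, 7, 7, 7, 6, 7, 7, 7, 7, 6, 6, 7] [0.0, 0.51, 0.51, 0.51, 0.52, 0.51, 0.51, 0.51, 0.51, 0.51, 0.51, 0.51, 0.51, 0.51]
rim c [ 0.5641 -0.1577]
sleeve [ 0.559  -0.1611]
```

```bash
python3 -c "
from bench import bot, optics, get_state
print(bot.sign_off())"
```

```text
the job is handed in; nothing more can be done
None
```

The pail hangs still and straight on the hook with its bail in both prongs, the gripper is well clear, and the job was handed in at about 28 s.

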